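# Balance two centrifuge tube carriers on a trip balance

### The job

The two tube carriers on the trip balance go opposite each other in the centrifuge, so they must weigh the same: move tubes, one at a time, from the heavier carrier into free holes of the lighter one until both pans come to rest level. Press every tube gently home to the floor of its hole (the holes are sprung and the pan gives way under the tube, so feel for the bottom and press with no more than about 10 N), and leave all six tubes seated upright in the carriers, the carriers standing on their pans, and everything else on the bench where it is.

Things in the scene. Friction and masses are not known exactly. Their poses are not given: they have to be found in the camera images.
- balance: two-pan trip balance, fixed: white housing 150 (x) by 330 (y) by 54 mm high. Origin: centre of its underside, on the bench; +y from the right pan to the left one (seen from the robot). Scale plate 92 mm wide, top 110 mm above the bench, at x = -50 mm between the pans; its pointer is upright when level, else leans to the lower, heavier pan
- pan_left (a joint): height of the left pan (m), 0 = both level, + = left pan higher. Steel tray 162 (x) by 58 (y) mm, 11 mm rim, centred at y = +110 mm of the balance, floor 86 mm above the bench when level. Left alone, the pans settle in about 2 s; a side sinks from level by 1.9 mm for every 10 g that it carries more than the other, until it meets its stop
- pan_right (a joint): height of the right pan (m), a like tray centred at y = -110 mm of the balance; always the opposite of pan_left. A push of 1 to 2 N carries a pan down to a stop below it; the stops are set unevenly, somewhere 8 to 20 mm below level, on springs that give a little. So a carrier sinks by an unknown way, at most 35 mm, while a tube is pressed in, and rises as one is drawn out
- carrier_a: one of two equal white tube carriers, 150 (x) by 46 (y) by 58 mm high, 1.09 kg, loose in a pan tray (1.5 mm play), either on either pan. Origin: centre of its underside. Four straight bores in a row at x = -51, -17, 17, 51 mm, y = 0, 17.6 mm wide, mouth at z = 58 mm, floor at z = 6 mm; which are taken varies
- carrier_b: as carrier_a. In both, a rubbered leaf spring on the -y side of each bore (crest at z = 36 mm) presses the tube towards +y: a tube does not fall in by itself but stays wherever it is let go; it takes some 2 to 5 N (differs each time) to slide it in or out, and the force rises sharply only when it stands on the floor
- tube_long_1: long sample tube, 106 mm long, 15.8 mm across, with a round bottom, stopper 17.6 mm across on its top 20 mm; 36 g within 3 %. Origin: centre of its lower end; +z towards the stopper. Starts home in a bore of either carrier, its origin 6 mm above the carrier's
- tube_long_2: long sample tube, 106 mm long, 15.8 mm across, with a round bottom, stopper 17.6 mm across on its top 20 mm; 36 g within 3 %. Origin: centre of its lower end; +z towards the stopper. Starts home in a bore of either carrier, its origin 6 mm above the carrier's
- tube_long_3: long sample tube, 106 mm long, 15.8 mm across, with a round bottom, stopper 17.6 mm across on its top 20 mm; 36 g within 3 %. Origin: centre of its lower end; +z towards the stopper. Starts home in a bore of either carrier, its origin 6 mm above the carrier's
- tube_short_1: short sample tube, 95 mm long, 15.8 mm across, with a round bottom, stopper 17.6 mm across on its top 20 mm; 12 g within 3 %. Origin: centre of its lower end; +z towards the stopper. Starts home in a bore of either carrier, its origin 6 mm above the carrier's
- tube_short_2: short sample tube, 95 mm long, 15.8 mm across, with a round bottom, stopper 17.6 mm across on its top 20 mm; 12 g within 3 %. Origin: centre of its lower end; +z towards the stopper. Starts home in a bore of either carrier, its origin 6 mm above the carrier's
- tube_short_3: short sample tube, 91 mm long, 15.8 mm across, with a round bottom, stopper 17.6 mm across on its top 20 mm; 12 g within 3 %. Origin: centre of its lower end; +z towards the stopper. Starts home in a bore of either carrier, its origin 6 mm above the carrier's
- lab_timer: square white bench timer, 66 by 66 by 18 mm; not part of the job, leave it. Origin: centre of its underside
- marker_black: black marker, 142 mm long, 16 mm high; not part of the job, leave it. Origin: centre of its underside
- reagent_1: reagent bottle with a white cap, 47 mm across, 88 mm high; not part of the job, leave it. Origin: centre of its underside
- drop_bottle: black dropper bottle, 40 mm across, 84 mm high; not part of the job, leave it. Origin: centre of its underside
- label_tape: roll of tape lying flat, 100 mm across, 25 mm high; not part of the job, leave it. Origin: centre of its underside
- micro_rack_open: black block for micro tubes, 88 by 118 by 44 mm; not part of the job, leave it. Origin: centre of its underside

How it is judged (in metres and radians):
At the end, for the whole second after the job is handed in: both pans at rest within 1.5 mm of level; each carrier upright on its own pan; all six tubes in a bore of either carrier, lower end within 2 mm of the bore's floor, at rest and released (value of joint pan_left between -0.0015 and 0.0015 m and velocity of joint pan_left between -0.004 and 0.004 m/s and (((x of carrier_a in the frame of balance between -0.006 and 0.006 m and y of carrier_a in the frame of balance between 0.104 and 0.116 m) and (x of carrier_b in the frame of balance between -0.006 and 0.006 m and y of carrier_b in the frame of balance between -0.116 and -0.104 m)) or ((x of carrier_b in the frame of balance between -0.006 and 0.006 m and y of carrier_b in the frame of balance between 0.104 and 0.116 m) and (x of carrier_a in the frame of balance between -0.006 and 0.006 m and y of carrier_a in the frame of balance between -0.116 and -0.104 m))) and angle between each of carrier_a, carrier_b's own z axis and vertical below 0.04 rad and ((z of tube_long_1 in the frame of carrier_a between 0.004 and 0.008 m and y of tube_long_1 in the frame of carrier_a between -0.004 and 0.004 m and (x of tube_long_1 in the frame of carrier_a between -0.055 and -0.047 m or x of tube_long_1 in the frame of carrier_a between -0.021 and -0.013 m or x of tube_long_1 in the frame of carrier_a between 0.013 and 0.021 m or x of tube_long_1 in the frame of carrier_a between 0.047 and 0.055 m)) or (z of tube_long_1 in the frame of carrier_b between 0.004 and 0.008 m and y of tube_long_1 in the frame of carrier_b between -0.004 and 0.004 m and (x of tube_long_1 in the frame of carrier_b between -0.055 and -0.047 m or x of tube_long_1 in the frame of carrier_b between -0.021 and -0.013 m or x of tube_long_1 in the frame of carrier_b between 0.013 and 0.021 m or x of tube_long_1 in the frame of carrier_b between 0.047 and 0.055 m))) and ((z of tube_long_2 in the frame of carrier_a between 0.004 and 0.008 m and y of tube_long_2 in the frame of carrier_a between -0.004 and 0.004 m and (x of tube_long_2 in the frame of carrier_a between -0.055 and -0.047 m or x of tube_long_2 in the frame of carrier_a between -0.021 and -0.013 m or x of tube_long_2 in the frame of carrier_a between 0.013 and 0.021 m or x of tube_long_2 in the frame of carrier_a between 0.047 and 0.055 m)) or (z of tube_long_2 in the frame of carrier_b between 0.004 and 0.008 m and y of tube_long_2 in the frame of carrier_b between -0.004 and 0.004 m and (x of tube_long_2 in the frame of carrier_b between -0.055 and -0.047 m or x of tube_long_2 in the frame of carrier_b between -0.021 and -0.013 m or x of tube_long_2 in the frame of carrier_b between 0.013 and 0.021 m or x of tube_long_2 in the frame of carrier_b between 0.047 and 0.055 m))) and ((z of tube_long_3 in the frame of carrier_a between 0.004 and 0.008 m and y of tube_long_3 in the frame of carrier_a between -0.004 and 0.004 m and (x of tube_long_3 in the frame of carrier_a between -0.055 and -0.047 m or x of tube_long_3 in the frame of carrier_a between -0.021 and -0.013 m or x of tube_long_3 in the frame of carrier_a between 0.013 and 0.021 m or x of tube_long_3 in the frame of carrier_a between 0.047 and 0.055 m)) or (z of tube_long_3 in the frame of carrier_b between 0.004 and 0.008 m and y of tube_long_3 in the frame of carrier_b between -0.004 and 0.004 m and (x of tube_long_3 in the frame of carrier_b between -0.055 and -0.047 m or x of tube_long_3 in the frame of carrier_b between -0.021 and -0.013 m or x of tube_long_3 in the frame of carrier_b between 0.013 and 0.021 m or x of tube_long_3 in the frame of carrier_b between 0.047 and 0.055 m))) and ((z of tube_short_1 in the frame of carrier_a between 0.004 and 0.008 m and y of tube_short_1 in the frame of carrier_a between -0.004 and 0.004 m and (x of tube_short_1 in the frame of carrier_a between -0.055 and -0.047 m or x of tube_short_1 in the frame of carrier_a between -0.021 and -0.013 m or x of tube_short_1 in the frame of carrier_a between 0.013 and 0.021 m or x of tube_short_1 in the frame of carrier_a between 0.047 and 0.055 m)) or (z of tube_short_1 in the frame of carrier_b between 0.004 and 0.008 m and y of tube_short_1 in the frame of carrier_b between -0.004 and 0.004 m and (x of tube_short_1 in the frame of carrier_b between -0.055 and -0.047 m or x of tube_short_1 in the frame of carrier_b between -0.021 and -0.013 m or x of tube_short_1 in the frame of carrier_b between 0.013 and 0.021 m or x of tube_short_1 in the frame of carrier_b between 0.047 and 0.055 m))) and ((z of tube_short_2 in the frame of carrier_a between 0.004 and 0.008 m and y of tube_short_2 in the frame of carrier_a between -0.004 and 0.004 m and (x of tube_short_2 in the frame of carrier_a between -0.055 and -0.047 m or x of tube_short_2 in the frame of carrier_a between -0.021 and -0.013 m or x of tube_short_2 in the frame of carrier_a between 0.013 and 0.021 m or x of tube_short_2 in the frame of carrier_a between 0.047 and 0.055 m)) or (z of tube_short_2 in the frame of carrier_b between 0.004 and 0.008 m and y of tube_short_2 in the frame of carrier_b between -0.004 and 0.004 m and (x of tube_short_2 in the frame of carrier_b between -0.055 and -0.047 m or x of tube_short_2 in the frame of carrier_b between -0.021 and -0.013 m or x of tube_short_2 in the frame of carrier_b between 0.013 and 0.021 m or x of tube_short_2 in the frame of carrier_b between 0.047 and 0.055 m))) and ((z of tube_short_3 in the frame of carrier_a between 0.004 and 0.008 m and y of tube_short_3 in the frame of carrier_a between -0.004 and 0.004 m and (x of tube_short_3 in the frame of carrier_a between -0.055 and -0.047 m or x of tube_short_3 in the frame of carrier_a between -0.021 and -0.013 m or x of tube_short_3 in the frame of carrier_a between 0.013 and 0.021 m or x of tube_short_3 in the frame of carrier_a between 0.047 and 0.055 m)) or (z of tube_short_3 in the frame of carrier_b between 0.004 and 0.008 m and y of tube_short_3 in the frame of carrier_b between -0.004 and 0.004 m and (x of tube_short_3 in the frame of carrier_b between -0.055 and -0.047 m or x of tube_short_3 in the frame of carrier_b between -0.021 and -0.013 m or x of tube_short_3 in the frame of carrier_b between 0.013 and 0.021 m or x of tube_short_3 in the frame of carrier_b between 0.047 and 0.055 m))) and linear speed of each of tube_long_1, tube_long_2, tube_long_3, tube_short_1, tube_short_2, tube_short_3 below 0.02 m/s); the robot touches nothing.
It fails at once if the balance is overloaded: a carrier bears on its pan with more than 28 N (a carrier with four tubes weighs about 12 N, the rest is the press) (contact force between any of carrier_a, carrier_b and balance above 28 N).
It fails at once if a tube is dropped or laid down: it leans more than 0.6 rad (angle between any of tube_long_1, tube_long_2, tube_long_3, tube_short_1, tube_short_2, tube_short_3's own z axis and vertical above 0.6 rad).
It fails at once if the gripper itself pushes on a carrier, a pan or the balance with more than 15 N (contact force between the fingers and carrier_a above 15 N or contact force between the fingers and carrier_b above 15 N or contact force between the fingers and balance above 15 N).
It fails at once if a carrier tips by more than 0.25 rad (angle between any of carrier_a, carrier_b's own z axis and vertical above 0.25 rad).
It fails at once if a thing that is not part of the job is moved by more than 15 mm or pushed with more than 8 N (distance of drop_bottle from where it was at the start of the episode above 0.015 m or contact force between the fingers and reagent_1 above 8 N or contact force between the fingers and label_tape above 8 N or contact force between the fingers and micro_rack_open above 8 N or contact force between the fingers and lab_timer above 8 N or contact force between the fingers and marker_black above 8 N).
It also fails if it takes over 69 s, if anything falls off the work surface, if the arm or the gripper's body presses on something with over 40 N, if the wrist force passes 120 N, or if a joint passes its speed limit or range.

### The arm

A 6-joint arm with a two-finger parallel gripper is mounted at the origin on a cart in front of the work surface, level with it; the furniture and walls round the work are solid. World frame = base frame: x ahead of the robot, y to its left, z up, the work surface at z = 0. Lengths are in m, angles in degrees, forces in N, time in s.
With the tool pointing down it reaches from about 0.275 to 0.725 m from the base axis. Payload 5.6 kg.
Tool frame: the origin (TCP) lies midway between the tips of the shut fingers; the grasp point (between the pads) lies 19 mm behind it; z points along the fingers, y is the direction in which the jaws open and shut (so a half turn about z gives the same grasp; the last joint's range is limited). The gripper opens to 85 mm and grips with 20 to 120 N. Pads are 22 mm wide; open, the fingers measure 114 mm over their backs; the gripper's body (76 mm by 85 mm) begins 54 mm behind the grasp point. The pads swing forward as they close: fully open they stand 13 mm farther back than shut.
Start: joints at [88.213, 14.616, 6.199, 0, -81.583, -16.306], TCP at [0.171, 0.523, 0.231] pointing down, gripper open.
Joint ranges: [-168.99, 168.99], [-69.2, 112.95], [-62.41, 85.93], [-164.36, 98.24], [-168.68, -3.75], [-174.98, 174.98]. Speed limits (degrees/s): [147.25, 147.25, 180, 180, 180, 180].

### API

Orientations are given as a 3x3 rotation matrix whose columns are the frame's x, y, z axes.
In Python, from rig import ctrl, grip, kinematics, telemetry, viewer, sign_off gives the robot as it stands. Calls block until the motion is done:
- ctrl.move_ptp(position, orientation): joint-space move of the TCP to a pose.
- ctrl.move_linear(position, ori=None, vel=0.15, max_force=None): straight line of the TCP; ori=None keeps the orientation; vel is the mean speed in m/s. With max_force (N) it stops when the force on the tool has changed by that much, and returns True; else False.
- ctrl.set_joints(angles): joint-space move.
- grip(opening, effort=None): finger opening in m; effort is the grip in N (None keeps the last); returns when the fingers have stopped.
- ctrl.pause(seconds).
- kinematics.ik(position, orientation): joint angles nearest the present ones, or None.
- telemetry.get_state(): the state.
- viewer.get_image(name): name is "side" or "top"; returns a dict with "color" (480x640x3 uint8, red, green, blue), "z_map" (480x640 float32, m along the optical axis (not along the pixel's ray), 0 where there is no reading), "intrinsics" (3x3 intrinsics, pixels), "pose" (4x4, takes a point from camera to world coordinates). Camera axes: x right, y up, looking along -z (the intrinsics and any distortion apply to the point x, -y, -z); pixel columns grow to the right and rows downward; lengths in m; the calibration is good to about 2 mm. A picture is of the moment at which its call begins.
A pose or a line that the arm cannot do raises ctrl.MotionError and nothing moves.
- sign_off(): hands the job in, once; it reports no verdict.
Trained networks look in a picture, given as the dict that the camera call returned (one of the last four; its "shot" number tells which), for a name from the list of things; names that differ only in an ending like _2 or _b are one class to them, and where a whole thing is asked for, a point or a joint stands for the part that bears it (a point fixed in the world has none). Each returns a list of dicts, best first, with "conf" (0 to 1); they miss things now and then, are a little off and sometimes report something else, mostly with a low value. They report only what shows in the picture. A call takes as long as a camera call.
- viewer.recognise(label, picture): "centre" ([column, row] in pixels, amid what is visible of it).
- viewer.place_of(label, picture): "centre" ([column, row] in pixels: a listed point, or the origin of a listed thing).
The state is a dict: "t": time; "qpos": joint angles; "joint_vel": joint speeds; "tau": joint torques, N m; "tcp_pos": TCP position; "tcp_rot": TCP orientation; "wrist_force": force on the tool from outside, world axes, zero at the start; "wrist_torque": the same for the moment, N m; "grip_width": finger opening in m.
Only numpy, scipy, OpenCV 4.12 (cv2) and the standard library are available. Lean on these libraries where they do the work, as an engineer would, in place of code of your own. Each camera call takes 0.05 s, during which the arm holds its last target.

## Working session

There is one attempt and no reset: what is moved stays moved. The work goes in short steps, each a Python script; the robot and the scene stay as the last script left them, time stands still between calls to the robot, and variables do not carry over. Pictures are saved under pics/ and viewed, and the job is handed in when it is done.

```bash
ls; mkdir -p pics; python3 - <<'E'
from rig import ctrl, grip, kinematics, telemetry, viewer
import cv2, numpy as np
for n in ("side","top"):
    p=viewer.get_image(n); cv2.imwrite(f"pics/{n}0.png",p["color"][:,:,::-1])
    print(n,p["intrinsics"].tolist(),np.round(p["pose"],4).tolist(),[k for k in p])
    for l in ["balance","carrier_a","tube_long_1","tube_short_1","tube_short_3","pan_left"]:
        print(l,[(np.round(d["centre"],1).tolist(),round(d["conf"],2)) for d in viewer.place_of(l,p)])
s=telemetry.get_state(); print(s["t"],s["tcp_pos"],s["tcp_rot"],s["wrist_force"],s["grip_width"])
E
```

```text
pics
side [[556.6918054841951, 0.0, 322.3720481632543], [0.0, 556.6918054841951, 236.88856287799842], [0.0, 0.0, 1.0]] [[0.9107, 0.2273, -0.3449, 0.1626], [-0.4123, 0.4523, -0.7908, -1.1163], [-0.0238, 0.8624, 0.5057, 0.6882], [0.0, 0.0, 0.0, 1.0]] ['color', 'z_map', 'intrinsics', 'pose', 'shot']
balance [([314.0, 280.3], 0.57)]
carrier_a [([286.9, 221.3], 0.82), ([341.6, 273.8], 0.76)]
tube_long_1 [([334.0, 273.0], 0.74), ([303.7, 212.7], 0.47)]
tube_short_1 [([319.0, 277.1], 0.58), ([280.2, 220.2], 0.45)]
tube_short_3 [([319.0, 277.1], 0.58), ([280.2, 220.2], 0.45)]Traceback (most recent call last):
  File "<stdin>", line 7, in <module>
ValueError: it knows: balance, carrier, drop_bottle, lab_timer, label_tape, marker_black, micro_rack_open, reagent, tube_long, tube_short
```

```bash
python3 - <<'E'
from rig import ctrl, grip, kinematics, telemetry, viewer
import cv2, numpy as np
for n in ("top",):
    p=viewer.get_image(n); cv2.imwrite(f"pics/{n}0.png",p["color"][:,:,::-1])
    np.save("top0.npy",p["z_map"])
    print(n,p["intrinsics"].tolist(),np.round(p["pose"],4).tolist(),[k for k in p])
    for l in ["balance","carrier_a","tube_long_1","tube_short_1"]:
        print(l,[(np.round(d["centre"],1).tolist(),round(d["conf"],2)) for d in viewer.place_of(l,p)])
s=telemetry.get_state(); print(s["t"],s["tcp_pos"],s["tcp_rot"],s["wrist_force"],s["grip_width"])
E
```

```text
top [[492.7619688252856, 0.0, 318.2316402398788], [0.0, 492.7619688252856, 248.3820025461639], [0.0, 0.0, 1.0]] [[0.0092, 0.9858, -0.1675, 0.4342], [-0.9999, 0.0107, 0.0081, -0.1413], [0.0098, 0.1674, 0.9858, 1.1744], [0.0, 0.0, 0.0, 1.0]] ['color', 'z_map', 'intrinsics', 'pose', 'shot']
balance [([333.3, 284.4], 0.86)]
carrier_a [([384.2, 278.3], 0.71), ([386.9, 286.7], 0.66), ([283.1, 286.7], 0.57), ([234.0, 201.8], 0.4)]
tube_long_1 [([386.1, 288.5], 0.61), ([382.3, 271.1], 0.42), ([286.9, 267.5], 0.39)]
tube_short_1 [([287.3, 296.9], 0.44), ([385.0, 302.7], 0.42), ([379.6, 257.1], 0.4)]
0.55 [0.17079423 0.52279247 0.2312823 ] [[ 9.50549125e-01 -3.10574245e-01  2.17163474e-06]
 [-3.10574245e-01 -9.50549125e-01  8.72334409e-06]
 [-6.45000500e-07 -8.96642090e-06 -1.00000000e+00]] [-0.25826038  0.76679469  0.73542201] 0.08559897568650929
```

View pics/side0.png

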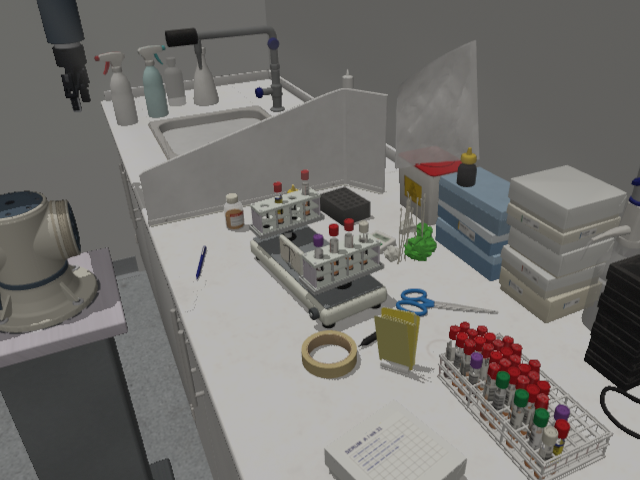

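View pics/top0.png

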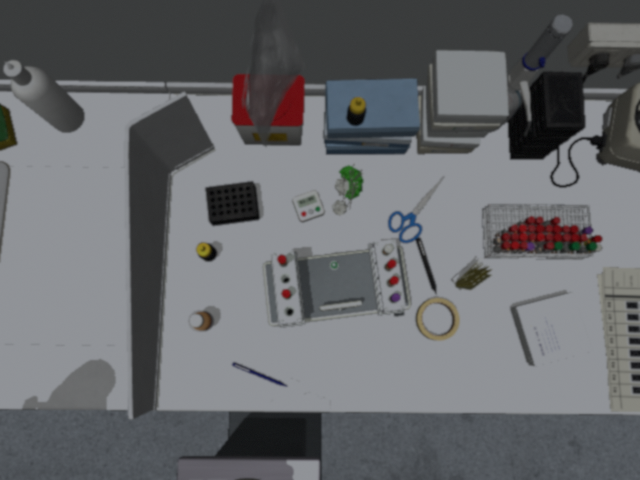

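```bash
cat > geo.py <<'E'
import numpy as np, cv2
def cloud(p):
    z=p["z_map"].astype(float);K=p["intrinsics"];T=np.asarray(p["pose"])
    v,u=np.indices(z.shape)
    P=np.stack([(u-K[0,2])/K[0,0]*z,-(v-K[1,2])/K[1,1]*z,-z],-1)
    W=P@T[:3,:3].T+T[:3,3]; W[z==0]=np.nan
    return W
def proj(p,X):
    K=p["intrinsics"];T=np.asarray(p["pose"])
    c=(np.atleast_2d(X)-T[:3,3])@T[:3,:3]
    return np.stack([K[0,0]*c[:,0]/-c[:,2]+K[0,2],K[1,1]*-c[:,1]/-c[:,2]+K[1,2]],-1)
def crop(p,name,u0,v0,u1,v1,s):
    cv2.imwrite(name,cv2.resize(p["color"][v0:v1,u0:u1,::-1],None,fx=s,fy=s,interpolation=cv2.INTER_CUBIC))
E
python3 - <<'E'
from rig import viewer
from geo import *
import pickle
d={}
for n in("top","side"):
    p=viewer.get_image(n);d[n]=p
    W=cloud(p)
    if n=="top": crop(p,"pics/top1.png",255,230,425,335,4.6)
    else: crop(p,"pics/side1.png",235,165,400,335,3.5)
pickle.dump(d,open("d0.pkl","wb"))
W=cloud(d["top"])
np.set_printoptions(linewidth=250,precision=3,suppress=True)
print((W[240:320:2,268:302:2,2]*1000).round(0)); print((W[230:318:2,368:412:2,2]*1000).round(0))
E
```

```text
[[  0.   5.  -1.   1.  -4.   2.  -1.  -0.   2.  -3.   4.   4.  -5.  -4.  -2.  -2.  -3.]
 [ -0.  -4.  -0.  -1.   0.   0.  -7.  -3.   0.   6.  -1.   1.  -2.   2.  -2.  -1.   2.]
 [ -6.  -3.  -1.   4.  -3.   1.   3.  -1.  -4.   3.  -2.  -4.  -2.  -0.   1.  -2.  -1.]
 [  0.  -2.  -1.   1.  -1.  -3.  -2.   2.  -2.  -5.  -4.  -2.   1.  -3.   1.  -3.  -1.]
 [ -0.  -2.  -1.  -2.   0.   2.   2.  -1.   2.  -2.  -2.   2.  -5.  -1.  -0.  -2.  -1.]
 [ -4.   1.   1.  -0.  -0.   2.   2.  -3.  -1.   1.  -3. 151. 151.   2.   0.  -3.  -4.]
 [ -4.  -2.  -3. 151. 150. 152. 152. 156. 153. 156. 151. 153. 155. 101. 102.   3.  -3.]
 [ -1.   4. 150. 152. 151. 154. 155. 155. 153. 152. 153. 153. 154.  95. 103.  -4.   1.]
 [ -3.  -3. 150. 153. 153. 206. 204. 206. 205. 154. 155. 157. 150. 102. 101.   4.   3.]
 [ -1.   1. 157. 154. 154. 207. 208. 205. 206. 204. 152. 154. 150. 155. 100.  43.  44.]
 [ -2.  -4. 102. 153. 150. 206. 206. 202. 203. 204. 151. 153. 154. 154.  97.  44.  49.]
 [ 47.  43. 106. 154. 155. 156. 205. 208. 204. 144. 150. 152. 151. 152.  99.  53.  55.]
 [ 58.  52. 100. 153. 149. 148. 170. 193. 14
[... 6693 characters left out ...]
 133.  53.  50.  45.]
 [ 50.  53.  53.  53.  52.  83.  80.  83. 131. 129. 133. 137. 136. 136. 131. 136. 133. 133. 134.  45.  44.  44.]
 [ 54.  54.  53.  54.  52.  81.  80.  84. 134. 135. 134. 136. 135.  nan 136. 135. 134. 137. 131.  45.  41.  -1.]
 [ 51.  53.  48.  48.  46.  81.  79. 100. 133. 133. 133. 135. 135. 100.  79.  76.  73.  76.  80.   3.  -2.   3.]
 [ 42.  46.  48.  40.  46.  82.  75.  76.  76.  78.  75.  74.  75.  85.  85.  81.  84.  84.  -4.  -3.  -2.   3.]
 [ 35.   0.  -2.  -0.  -2.  78.  81.  85.  83.  80.  -3.  -0.  -1.  37.  37.  41.  40.  39.  34.  -1.  -1.   1.]
 [ -3.   2.  -0.  -3.   1.   0.   2.  -0.   1.  -0.  -4.  -0.  -2.   0.  -0.  27.  32.  -9.   4.  -3.  -3.   4.]]
```

View pics/top1.png

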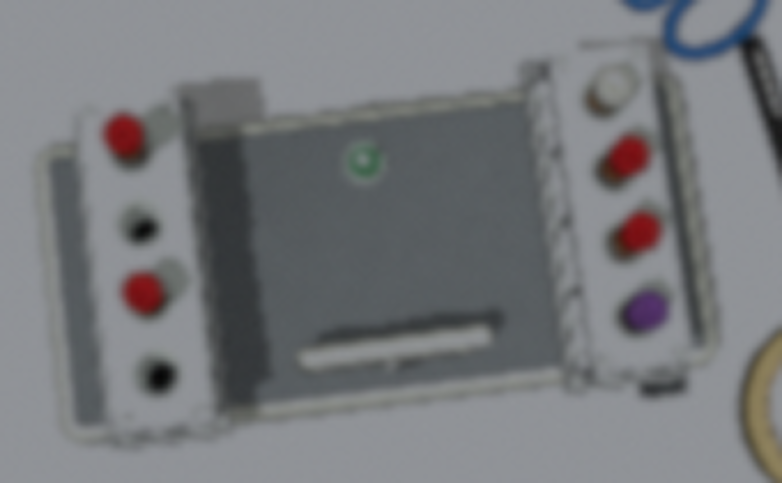

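View pics/side1.png

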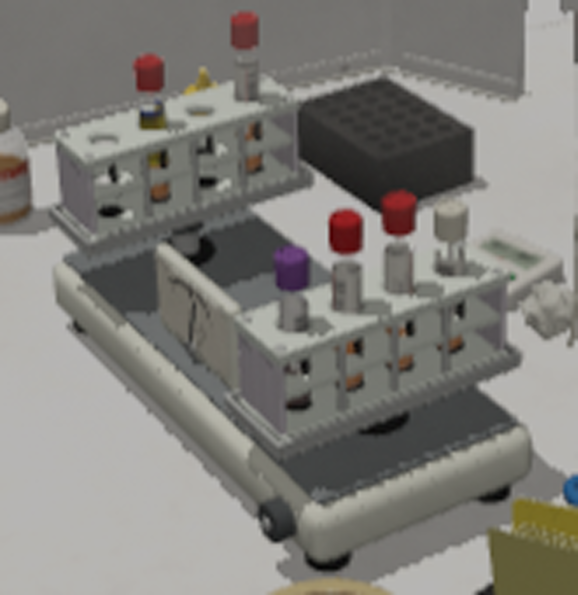

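```bash
cat >> geo.py <<'E'
def onplane(p,uv,z):
    K=p["intrinsics"];T=np.asarray(p["pose"]);uv=np.atleast_2d(uv)
    d=np.stack([(uv[:,0]-K[0,2])/K[0,0],-(uv[:,1]-K[1,2])/K[1,1],-np.ones(len(uv))],-1)@T[:3,:3].T
    return T[:3,3]+d*((z-T[2,3])/d[:,2])[:,None]
def carrier(p,W,box,zr):
    """box u0,v0,u1,v1 ; zr approx top z"""
    u0,v0,u1,v1=box
    m=np.zeros(W.shape[:2],bool);m[v0:v1,u0:u1]=True
    m&=np.abs(W[...,2]-zr)<0.012
    n,l,st,_=cv2.connectedComponentsWithStats(m.astype(np.uint8)); m=l==1+np.argmax(st[1:,4])
    zt=np.median(W[m][:,2])
    mm=cv2.morphologyEx(m.astype(np.uint8),cv2.MORPH_CLOSE,np.ones((3,3)))
    v,u=np.nonzero(mm)
    return zt,onplane(p,np.stack([u,v],-1),zt)[:,:2],mm
def fit(pts,L=.150,Wd=.046):
    # soft rectangle fit through slice edges
    c=(pts.max(0)+pts.min(0))/2; yaw=None
    # initial yaw by minAreaRect
    (cx,cy),(w,h),a=cv2.minAreaRect((pts*1000).astype(np.float32))
    a=np.deg2rad(a); 
    if w<h: a+=np.pi/2
    a=(a+np.pi/2)%np.pi-np.pi/2
    c=np.array([cx,cy])/1000
    for _ in range(6):
        R=np.array([[np.cos(a),np.sin(a)],[-np.sin(a),np.cos(a)]])
        q=(pts-c)@R.T
        b=np.round(q[:,0]/.0022); xs=[];ys=[];ws=[]
        for k in np.unique(b):
            if abs(k*.0022)<.066:
                s=q[b==k,1]; xs.append(k*.0022);ys.append((s.max()+s.min())/2);ws.append(np.ptp(s))
        xs=np.array(xs);ys=np.array(ys);ws=np.array(ws);g=np.abs(ws-np.median(ws))<.003
        k,o=np.polyfit(xs[g],ys[g],1)
        b=np.round(q[:,1]/.0022);xc=[];lw=[]
        for kk in np.unique(b):
            if abs(kk*.0022)<.018:
                s=q[b==kk,0];xc.append((s.max()+s.min())/2);lw.append(np.ptp(s))
        lw=np.array(lw);gg=np.abs(lw-np.median(lw))<.004
        c=c+np.array([np.mean(np.array(xc)[gg]),o])@R; a+=np.arctan(k)
    return c,a,np.median(lw),np.median(ws)
E
cat > meas.py <<'E'
from geo import *
def measure(p,show=True,verbose=True):
    W=cloud(p);out={}
    for n,box,rng in(("L",(262,240,308,330),None),("R",(365,230,415,325),None)):
        sub=W[box[1]:box[3],box[0]:box[2],2]
        h=sub[(sub>.115)&(sub<.166)]; hist,e=np.histogram(h,51,(.115,.166)); z0=e[np.argmax(np.convolve(hist,np.ones(5),'same'))]+.0005
        zt,pts,mm=carrier(p,W,box,z0)
        c,a,l,w=fit(pts)
        out[n]=(c,a,zt)
        if verbose: print(n,"top z %.4f c"%zt,c.round(4),"yaw %.2f"%np.degrees(a),"LW",round(l,4),round(w,4))
        u=np.array([np.cos(a),np.sin(a)])
        v,uu=np.nonzero(np.ones(W.shape[:2]))
        m=np.zeros(W.shape[:2],bool);m[box[1]-12:box[3],box[0]-5:box[2]+15]=1
        m&=(W[...,2]>zt+.030)&(W[...,2]<zt+.062)
        N,lab,st,_=cv2.connectedComponentsWithStats(m.astype(np.uint8))
        for k in range(1,N):
            if st[k,4]<12: continue
            z=W[lab==k][:,2]; z=np.median(z)
            v,uu=np.nonzero((lab==k)); P=onplane(p,np.stack([uu,v],-1),z)[:,:2].mean(0)
            q=P-c; 
            if verbose: print("   cap +%.1f mm"%((z-zt)*1000),"n",st[k,4],"xy",P.round(4),"along %.1f across %.1f"%(q@u*1000,(q@[-u[1],u[0]])*1000))
    return out
if __name__=="__main__":
    import pickle
    measure(pickle.load(open("d0.pkl","rb"))["top"])
E
python3 meas.py
```

```text
L top z 0.1526 c [ 0.5273 -0.0841] yaw 7.66 LW 0.1485 0.0439
   cap +52.3 mm n 75 xy [ 0.5765 -0.0769] along 49.7 across 0.6
   cap +41.3 mm n 69 xy [ 0.5102 -0.0859] along -17.2 across 0.5
R top z 0.1337 c [ 0.5563 -0.3016] yaw 7.57 LW 0.1485 0.0451
   cap +37.7 mm n 68 xy [ 0.6063 -0.2939] along 50.5 across 1.1
   cap +52.0 mm n 77 xy [ 0.5723 -0.298 ] along 16.3 across 1.5
   cap +52.2 mm n 76 xy [ 0.5387 -0.3021] along -17.6 across 1.8
   cap +41.4 mm n 73 xy [ 0.5054 -0.3071] along -51.2 across 1.3
```

```bash
cat > rob.py <<'E'
from rig import ctrl, grip, kinematics, telemetry, viewer
import numpy as np, pickle
from geo import *
from meas import measure
YAW=np.radians(7.6)
def rot(s=1):
    y=s*np.array([-np.sin(YAW),np.cos(YAW),0]);z=np.array([0,0,-1.]);return np.stack([np.cross(y,z),y,z],1)
u=np.array([np.cos(YAW),np.sin(YAW)]);n=np.array([-np.sin(YAW),np.cos(YAW)])
def force(k=8):
    f=[]
    for _ in range(k):
        f.append(telemetry.get_state()["wrist_force"]);ctrl.pause(.02)
    f=np.mean(f,0); return np.array([f[:2]@u,f[:2]@n,f[2]])   # along, across, up
def st(tag=""):
    s=telemetry.get_state();print(tag,"t %.2f"%s["t"],"tcp",s["tcp_pos"].round(4),"w %.4f"%s["grip_width"]);return s
E
python3 - <<'E'
from rob import *
for s in(1,-1):
    for P in([.5054,-.3071,.30],[.5054,-.3071,.148],[.6063,-.294,.30],[.6063,-.294,.148],[.477,-.091,.3],[.477,-.091,.13],[.544,-.082,.3],[.544,-.082,.13],[.6063,-.294,.22]):
        q=kinematics.ik(np.array(P),rot(s));print(s,P,None if q is None else np.round(q,1))
E
```

```text
1 [0.5054, -0.3071, 0.3] [-16.2  19.1  22.3   0.  -93.1 -66.2]
1 [0.5054, -0.3071, 0.148] [-16.2  21.3   3.4   0.  -72.1 -66.2]
1 [0.6063, -0.294, 0.3] [-12.6  30.   39.    0.  -99.  -69.8]
1 [0.6063, -0.294, 0.148] [-12.6  30.5  18.1   0.  -77.5 -69.8]
1 [0.477, -0.091, 0.3] [  7.7   6.6   6.1   0.  -89.5 -90.1]
1 [0.477, -0.091, 0.13] [  7.7  10.7 -14.1   0.  -65.3 -90.1]
1 [0.544, -0.082, 0.3] [  7.7  14.2  15.4   0.  -91.3 -90.1]
1 [0.544, -0.082, 0.13] [  7.7  17.6  -4.8   0.  -67.6 -90.1]
1 [0.6063, -0.294, 0.22] [-12.6  29.4  26.6   0.  -87.2 -69.8]
-1 [0.5054, -0.3071, 0.3] [-16.2  19.1  22.3   0.  -93.1 113.8]
-1 [0.5054, -0.3071, 0.148] [-16.2  21.3   3.4   0.  -72.1 113.8]
-1 [0.6063, -0.294, 0.3] [-12.6  30.   39.    0.  -99.  110.2]
-1 [0.6063, -0.294, 0.148] [-12.6  30.5  18.1   0.  -77.5 110.2]
-1 [0.477, -0.091, 0.3] [  7.7   6.6   6.1   0.  -89.5  89.9]
-1 [0.477, -0.091, 0.13] [  7.7  10.7 -14.1   0.  -65.3  89.9]
-1 [0.544, -0.082, 0.3] [  7.7  14.2  15.4   0.  -91.3  89.9]
-1 [0.544, -0.082, 0.13] [  7.7  17.6  -4.8   0.  -67.6  89.9]
-1 [0.6063, -0.294, 0.22] [-12.6  29.4  26.6   0.  -87.2 110.2]
```

```bash
python3 - <<'E'
from rob import *
W=cloud(pickle.load(open("d0.pkl","rb"))["top"])
for v in(130,200,260,320,380,405): print([W[v,c].round(2).tolist() for c in range(125,172,9)])
for P in([.171,.523,.42],[.35,.35,.45],[.5,0.1,.42]): print(kinematics.ik(np.array(P),rot(1)))
E
```

```text
[[0.81, 0.22, 0.28], [0.82, 0.21, 0.26], [0.83, 0.2, 0.24], [0.84, 0.19, 0.22], [nan, nan, nan], [0.85, 0.17, 0.19]]
[[0.68, 0.23, 0.25], [0.69, 0.22, 0.22], [0.7, 0.22, 0.17], [0.72, 0.22, 0.12], [0.73, 0.22, 0.06], [0.75, 0.21, 0.0]]
[[0.6, 0.31, -0.0], [0.57, 0.22, 0.2], [0.58, 0.22, 0.15], [0.59, 0.22, 0.09], [0.6, 0.22, 0.03], [0.6, 0.2, 0.0]]
[[0.46, 0.3, -0.0], [0.45, 0.22, 0.18], [0.46, 0.22, 0.13], [0.46, 0.22, 0.06], [0.46, 0.21, 0.02], [0.46, 0.2, -0.0]]
[[0.32, 0.29, 0.0], [0.34, 0.22, 0.15], [0.33, 0.22, 0.1], [0.33, 0.22, 0.04], [0.32, 0.21, -0.0], [0.32, 0.19, -0.0]]
[[0.27, 0.29, 0.0], [0.29, 0.22, 0.14], [0.28, 0.22, 0.09], [0.27, 0.22, 0.03], [0.27, 0.2, 0.0], [0.27, 0.18, 0.0]]
[  88.19047524   16.85311846   36.62232703    0.         -109.76920857
 -170.59047524]
[  63.17588771   11.04617464   33.46379539    0.         -112.41762075
 -145.57588771]
[  28.93598711   11.60875907   29.60833343    0.         -107.99957437
 -111.33598711]
```

```bash
python3 - <<'E'
from rob import *
s=st()
ctrl.move_linear(s["tcp_pos"]+[0,0,.15],vel=.3)
src=np.array([.5054,-.3071])
ctrl.move_ptp(np.r_[src,.34],rot(1)); st("hover")
grip(.045,40)
ctrl.move_linear(np.r_[src,.215],vel=.2); st("above"); 
p=viewer.get_image("side");crop(p,"pics/side2.png",235,105,400,335,2.6)
p=viewer.get_image("top");crop(p,"pics/top2.png",255,200,425,335,4.6)
print(force())
E
```

```text
t 0.65 tcp [0.1708 0.5228 0.2313] w 0.0854
hover t 4.43 tcp [ 0.5058 -0.3065  0.34  ] w 0.0852
above t 5.68 tcp [ 0.5059 -0.3076  0.2164] w 0.0447
[ 0.06779577 -0.13933237  0.16092249]
```

View pics/side2.png

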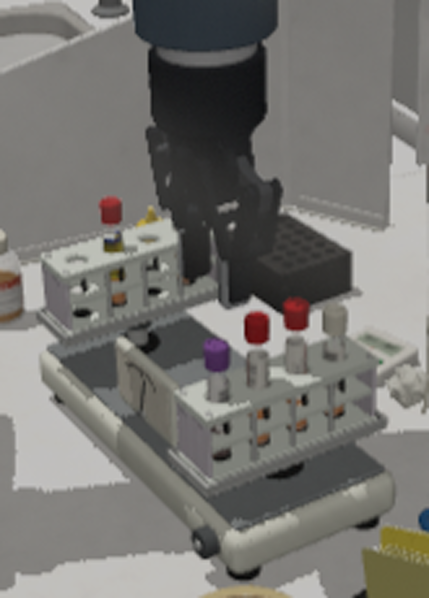

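View pics/top2.png

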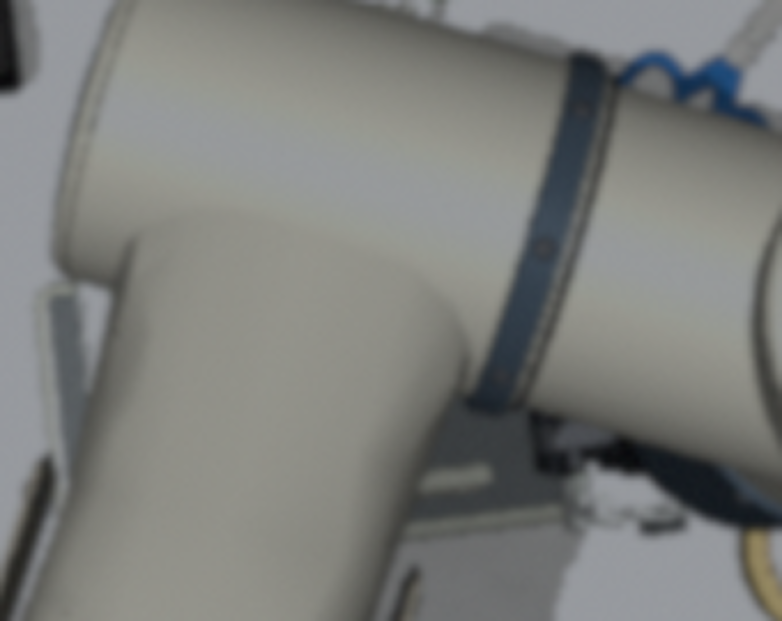

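```bash
python3 - <<'E'
from rob import *
s=st()
p=viewer.get_image("side");print(proj(p,s["tcp_pos"]),proj(p,[.5054,-.3071,.172]))
crop(p,"pics/side3.png",285,190,355,270,8)
s=st()
E
```

```text
t 5.92 tcp [ 0.5059 -0.3073  0.2162] w 0.0449
[[316.95440186 216.28656436]] [[317.33871128 237.57369782]]
 t 5.97 tcp [ 0.5058 -0.3073  0.2159] w 0.0450
```

View pics/side3.png

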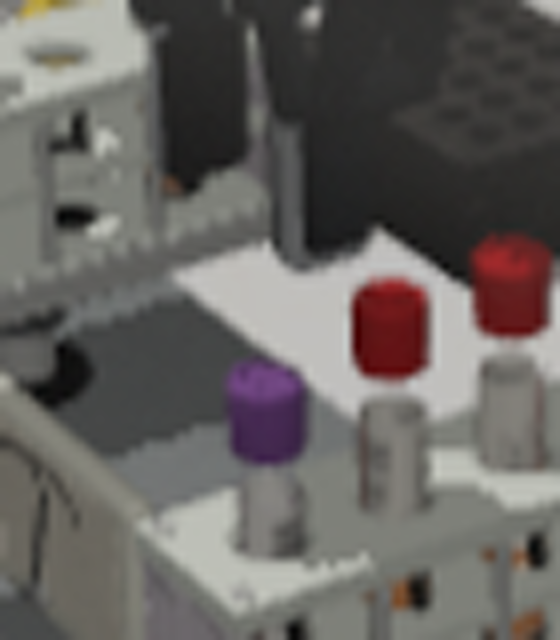

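```bash
python3 - <<'E'
from rob import *
src=np.array([.5054,-.3071])
f0=force(5)
print(ctrl.move_linear(np.r_[src,.1475],vel=.08,max_force=6)); st("down"); print(force(4)-f0)
w=grip(.0,35); st("grip"); 
for i in range(4): print(force(6)-f0)
p=viewer.get_image("side");crop(p,"pics/side4.png",285,170,355,270,6)
E
```

```text
False
down t 7.04 tcp [ 0.5058 -0.3073  0.1482] w 0.0451
[-0.25815628  0.4965226   0.23801068]
grip t 7.47 tcp [ 0.5056 -0.3076  0.1479] w 0.0164
[-0.22445394 -2.24388307  0.25696953]
[-0.19026717 -2.55923269  0.22769781]
[-0.09928179 -2.69343423  0.296712  ]
[-0.27745978 -3.18805422  0.20162477]
```

View pics/side4.png

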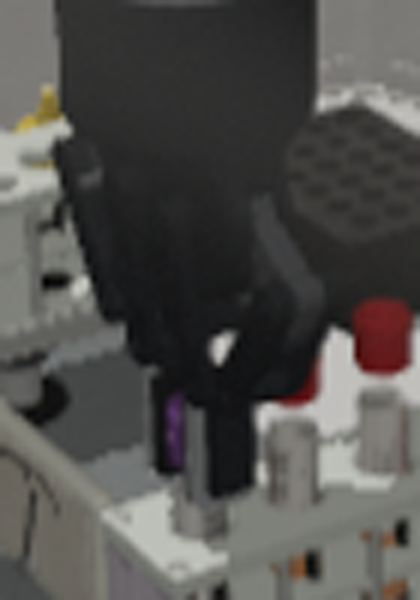

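```bash
python3 - <<'E'
from rob import *
s=telemetry.get_state();P=np.array([.5054,-.3071,.1475])
for d in(.0004,.0008,.0012,.0016):
    Q=P.copy();Q[:2]-=n*d
    ctrl.move_linear(Q,vel=.02); st("%.4f"%d); print(force(6))
E
```

```text
0.0004 t 8.17 tcp [ 0.5055 -0.3074  0.1474] w 0.0164
[ 0.40572433 -2.20342616  0.16380859]
0.0008 t 8.52 tcp [ 0.5054 -0.3076  0.1474] w 0.0168
[ 0.56294483 -1.20344062  0.05656736]
0.0012 t 8.87 tcp [ 0.5054 -0.308   0.1473] w 0.0166
[0.51626129 0.36028321 0.22238408]
0.0016 t 9.22 tcp [ 0.5055 -0.3083  0.1473] w 0.0164
[-0.02017479  2.49105106  0.26726418]
```

```bash
sed -i 's/-zr)<0.012/-zr)<ZT/' geo.py; sed -i '1a ZT=0.006' geo.py; sed -i 's/z=np.median(z)$/z=np.median(z); lab[(lab==k)\&(np.abs(W[...,2]-z)>.006)]=0/' meas.py; python3 - <<'E'
import pickle,geo,meas
d=pickle.load(open("d0.pkl","rb"))["top"]
for geo.ZT in(.005,.007): meas.measure(d)
E
```

```text
L top z 0.1526 c [ 0.5273 -0.0841] yaw 7.61 LW 0.1485 0.0439
   cap +52.3 mm n 75 xy [ 0.5771 -0.0767] along 50.4 across 0.7
   cap +41.3 mm n 69 xy [ 0.5102 -0.0859] along -17.2 across 0.5
R top z 0.1337 c [ 0.5563 -0.3018] yaw 7.58 LW 0.1487 0.0449
   cap +37.6 mm n 68 xy [ 0.6065 -0.2939] along 50.8 across 1.2
   cap +51.9 mm n 77 xy [ 0.5728 -0.2987] along 16.7 across 0.9
   cap +52.1 mm n 76 xy [ 0.5392 -0.3028] along -17.1 across 1.3
   cap +41.4 mm n 73 xy [ 0.5057 -0.3077] along -51.0 across 0.9
L top z 0.1526 c [ 0.5273 -0.0841] yaw 7.66 LW 0.1485 0.0439
   cap +52.3 mm n 75 xy [ 0.5771 -0.0767] along 50.4 across 0.7
   cap +41.3 mm n 69 xy [ 0.5102 -0.0859] along -17.2 across 0.5
R top z 0.1337 c [ 0.5563 -0.3017] yaw 7.57 LW 0.1487 0.0449
   cap +37.7 mm n 68 xy [ 0.6065 -0.2939] along 50.8 across 1.2
   cap +52.0 mm n 77 xy [ 0.5728 -0.2987] along 16.7 across 0.9
   cap +52.2 mm n 76 xy [ 0.5392 -0.3028] along -17.1 across 1.2
   cap +41.4 mm n 73 xy [ 0.5057 -0.3077] along -51.0 across 0.8
```

```bash
python3 - <<'E'
from rob import *
P=np.array([.5054,-.3071,.1475]);P[:2]-=n*.0011
for z in(.165,.185,.205,.225,.245): 
    ctrl.move_linear(np.r_[P[:2],z],vel=.05); print(z,(telemetry.get_state()["wrist_force"]).round(1))
ctrl.move_linear(np.r_[P[:2],.290],vel=.1)
st("up")
T=np.r_[P[:2]+[-.0291,.2174]-.0004*n,.29]; np.save("T1.npy",T)
ctrl.move_linear(T,vel=.2); st("over")
ctrl.pause(.3);print(force())
p=viewer.get_image("side");crop(p,"pics/side5.png",225,105,400,335,2.6)
E
```

```text
0.165 [ 0.1  1.4 -1.2]
0.185 [-0.1  1.3 -0.4]
0.205 [ 0.4 -0.8 -0.2]
0.225 [ 0.8 -0.5 -0.1]
0.245 [-0.2 -0.   0.2]
up t 12.62 tcp [ 0.5054 -0.3079  0.2892] w 0.0165
over t 13.86 tcp [ 0.4765 -0.0917  0.2898] w 0.0162
[ 0.1616733  -0.13488257 -0.14547256]
```

View pics/side5.png

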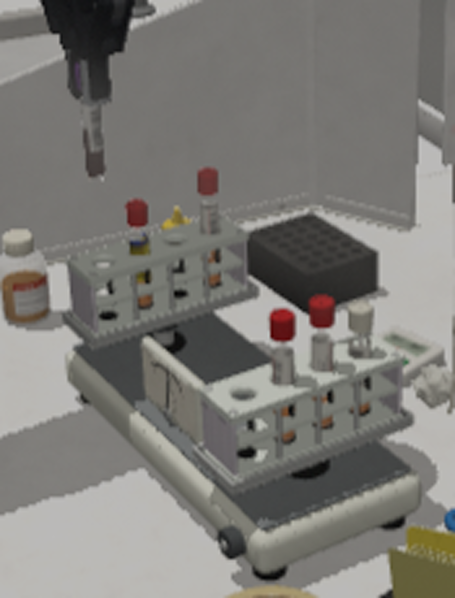

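```bash
python3 - <<'E'
from rob import *
T=np.load("T1.npy")
ctrl.move_linear(np.r_[T[:2],.224],vel=.15); ctrl.pause(.2); f0=force(5);st("near")
p=viewer.get_image("side");crop(p,"pics/side6.png",240,170,300,250,8)
print(ctrl.move_linear(np.r_[T[:2],.203],vel=.03,max_force=4)); st("in"); print(force(6)-f0)
p=viewer.get_image("side");crop(p,"pics/side7.png",240,170,300,250,8)
E
```

```text
near t 15.22 tcp [ 0.4769 -0.0912  0.2248] w 0.0164
False
in t 16.12 tcp [ 0.4766 -0.0912  0.2032] w 0.0165
[-0.14284854  0.48333038 -0.07245439]
```

View pics/side7.png

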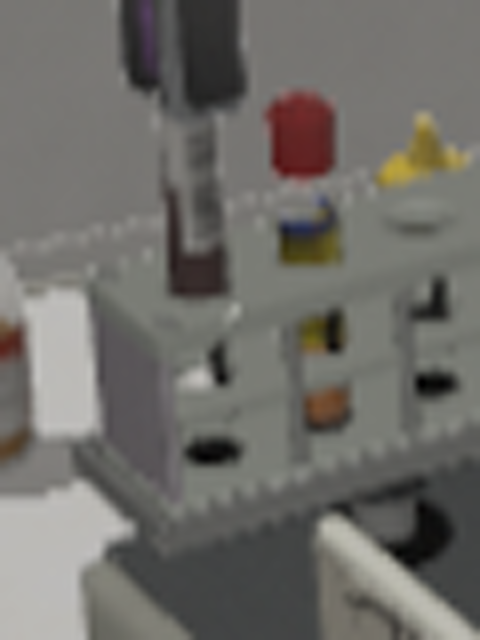

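View pics/side6.png

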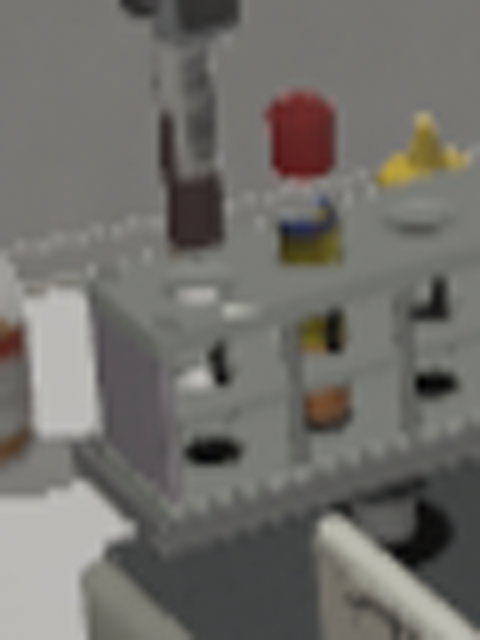

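```bash
python3 - <<'E'
from rob import *
T=np.load("T1.npy")
f0=force(3)
z=.203
for k in range(6):
    z-=.014
    h=ctrl.move_linear(np.r_[T[:2],z],vel=.03,max_force=7.5)
    s=telemetry.get_state();f=s["wrist_force"];print(h,s["tcp_pos"].round(4),[round(float(a),1) for a in(f[:2]@u,f[:2]@n,f[2])],round(s["t"],2))
    if h: break
p=viewer.get_image("side");crop(p,"pics/side8.png",235,170,345,280,5)
E
```

```text
False [ 0.4764 -0.091   0.1889] [-0.0, 2.4, -0.2] 16.93
False [ 0.4763 -0.0912  0.1748] [-1.8, 2.4, 1.1] 17.55
False [ 0.4765 -0.0912  0.1609] [0.1, 1.7, 0.7] 18.17
False [ 0.4767 -0.0912  0.1473] [0.9, 2.5, 3.9] 18.78
True [ 0.4777 -0.0912  0.1456] [-1.8, 4.1, 12.3] 19.05
```

View pics/side8.png

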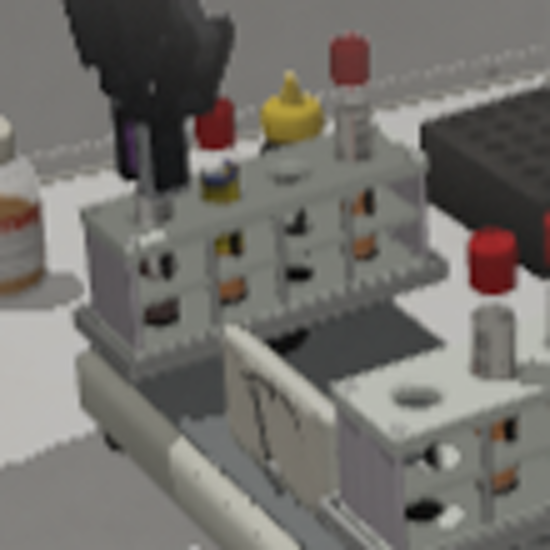

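```bash
python3 - <<'E'
from rob import *
T=np.load("T1.npy"); f=force(3);print("hold",f);st()
grip(.045); st("open"); print(force(3))
ctrl.move_linear(np.r_[T[:2],.30],vel=.2)
# move toward far tube on R
ctrl.move_linear([.6061,-.295,.30],vel=.35); st("far hover")
p=viewer.get_image("side");crop(p,"pics/side9.png",225,150,400,335,3.2)
p=viewer.get_image("top");pickle.dump(p,open("d1.pkl","wb"));crop(p,"pics/top9.png",255,200,425,335,4.6)
try: measure(p)
except Exception as e: print(e)
E
```

```text
hold [-2.00641859  2.60009675  9.40121509]
 t 19.15 tcp [ 0.4778 -0.0911  0.1459] w 0.0163
open t 19.53 tcp [ 0.4771 -0.0909  0.1444] w 0.0451
[0.18382586 0.79323511 0.00911915]
far hover t 21.35 tcp [ 0.6059 -0.2952  0.2986] w 0.0447
attempt to get argmax of an empty sequence
```

View pics/side9.png

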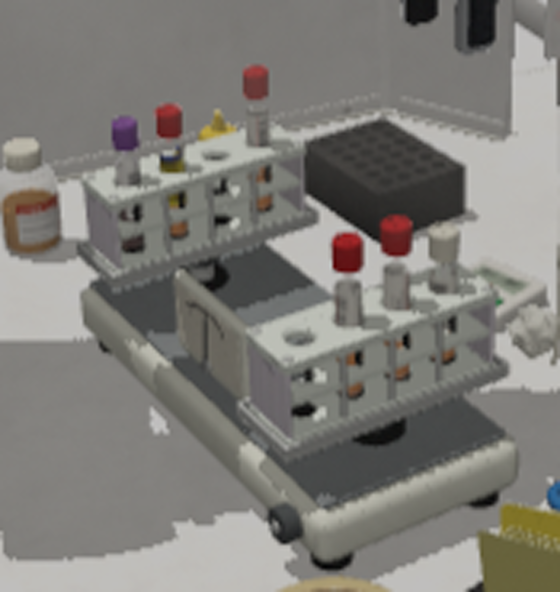

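View pics/top9.png

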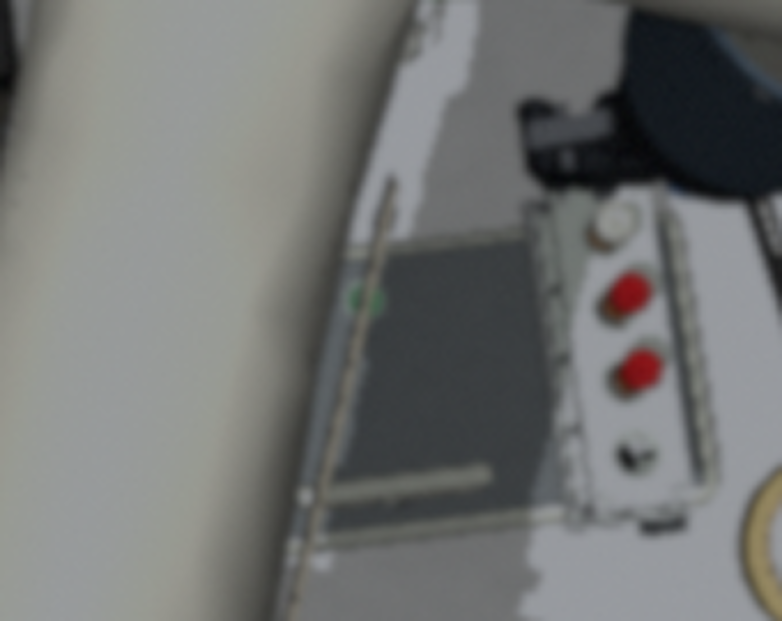

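```bash
python3 - <<'E'
from geo import *
import pickle,geo
p=pickle.load(open("d1.pkl","rb"));W=cloud(p)
for b in((365,255,415,325),):
    zt,pts,mm=carrier(p,W,(365,235,415,325),.1395); print(zt); print(fit(pts))
    u=None
    m=np.zeros(W.shape[:2],bool);m[230:325,365:415]=1;m&=(W[...,2]>zt+.03)&(W[...,2]<zt+.062)
    N,lab,st,_=cv2.connectedComponentsWithStats(m.astype(np.uint8))
    for k in range(1,N):
        if st[k,4]>12:
            z=np.median(W[lab==k][:,2]);v,u=np.nonzero((lab==k)&(abs(W[...,2]-z)<.006));print(z-zt,st[k,4],onplane(p,np.stack([u,v],-1),z).mean(0))
E
```

```text
0.13851583650632326
(array([ 0.55455542, -0.30164057]), np.float64(0.12764619893639426), np.float64(0.14536947565916225), np.float64(0.044875166927336056))
0.037061201043193215 67 [ 0.60611269 -0.29404063  0.17557704]
0.05199622283353256 79 [ 0.57267506 -0.29830682  0.19051206]
0.05239940208794425 76 [ 0.53886469 -0.30250177  0.19091524]
```

```bash
python3 - <<'E'
from rob import *
src=np.array([.6066,-.2945]);f0=force(3)
ctrl.move_linear(np.r_[src,.21],vel=.2)
print(ctrl.move_linear(np.r_[src,.149],vel=.08,max_force=6)); st("down")
grip(0.,35); st("grip"); ctrl.pause(.2)
f=force(6)-f0;print(f); d=0.
for i in range(4):
    if abs(f[1])<.5: break
    d+=np.clip(f[1]/4.5*.001,-.0008,.0008)
    ctrl.move_linear(np.r_[src+n*d,.149],vel=.02); ctrl.pause(.1); f=force(5)-f0; print(round(d,5),f)
S=src+n*d; np.save("S2.npy",S); st()
E
```

```text
False
down t 23.01 tcp [ 0.607  -0.2947  0.1498] w 0.0453
grip t 23.37 tcp [ 0.6068 -0.2949  0.1494] w 0.0163
[ 0.36210442 -2.53837976 -0.59414016]
-0.00056 [ 0.39682186 -1.85227885 -0.87621593]
-0.00098 [ 0.31297315 -0.09311345 -1.41777091]
 t 24.53 tcp [ 0.6067 -0.2953  0.1489] w 0.0162
```

```bash
python3 - <<'E'
from rob import *
S=np.load("S2.npy")
ctrl.move_linear(np.r_[S,.245],vel=.05); ctrl.move_linear(np.r_[S,.295],vel=.12); st("up")
ctrl.move_linear([.46,-.44,.295],vel=.3); ctrl.pause(.8); st("aside")
p=viewer.get_image("top");pickle.dump(p,open("d2.pkl","wb"));crop(p,"pics/top10.png",255,200,425,335,4.6)
p2=viewer.get_image("side");crop(p2,"pics/side10.png",225,150,400,335,3.2)
print(force(4))
try: measure(p)
except Exception as e: print(e)
E
```

```text
up t 27.17 tcp [ 0.6067 -0.2952  0.2943] w 0.0160
aside t 28.80 tcp [ 0.46  -0.44   0.295] w 0.0164
[ 0.10990005 -0.22922382 -0.37149835]
L top z 0.1455 c [ 0.5272 -0.0842] yaw 7.70 LW 0.1476 0.0442
   cap +52.1 mm n 75 xy [ 0.5777 -0.0768] along 51.0 across 0.5
   cap +41.5 mm n 71 xy [ 0.5107 -0.0858] along -16.6 across 0.6
   cap +41.3 mm n 70 xy [ 0.4778 -0.09  ] along -49.7 across 0.8
R top z 0.1406 c [ 0.5783 -0.2969] yaw 7.08 LW 0.1034 0.0407
   cap +52.5 mm n 78 xy [ 0.5726 -0.298 ] along -5.8 across -0.4
   cap +52.0 mm n 45 xy [ 0.5402 -0.2994] along -38.2 across 2.2
```

View pics/top10.png

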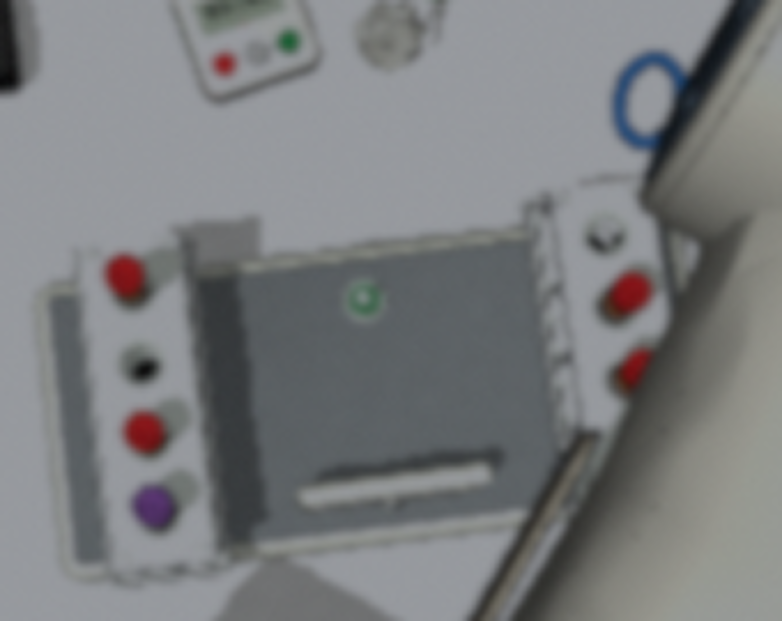

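View pics/side10.png

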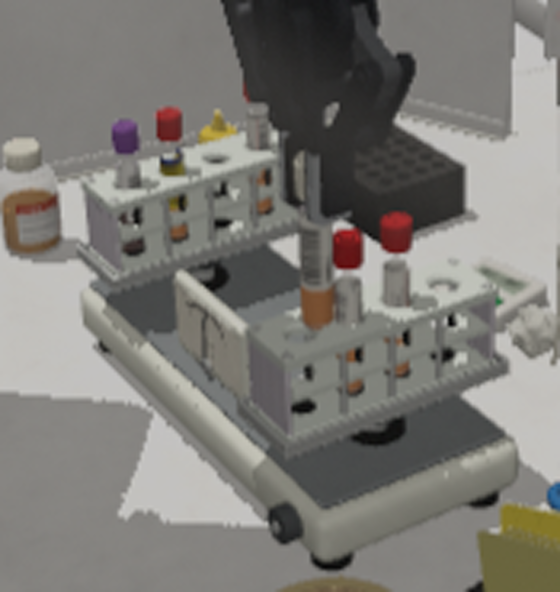

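```bash
python3 - <<'E'
from rob import *
T=np.load("S2.npy")+[-.0291,.2174]-.0336*u-.0004*n; np.save("T2.npy",T)
ctrl.move_linear([.5,-.25,.295],vel=.35)
ctrl.move_linear(np.r_[T,.285],vel=.3); ctrl.pause(.2)
ctrl.move_linear(np.r_[T,.216],vel=.15); ctrl.pause(.2); f0=force(5);st("near")
p=viewer.get_image("side");crop(p,"pics/side11.png",250,160,320,250,7)
print(ctrl.move_linear(np.r_[T,.195],vel=.03,max_force=4)); st("in"); print(force(6)-f0)
p=viewer.get_image("side");crop(p,"pics/side12.png",250,160,320,250,7)
E
```

```text
near t 31.49 tcp [ 0.5448 -0.0829  0.2168] w 0.0166
False
in t 32.39 tcp [ 0.5445 -0.083   0.1952] w 0.0162
[ 0.22359908  0.19766231 -0.26092029]
```

View pics/side12.png

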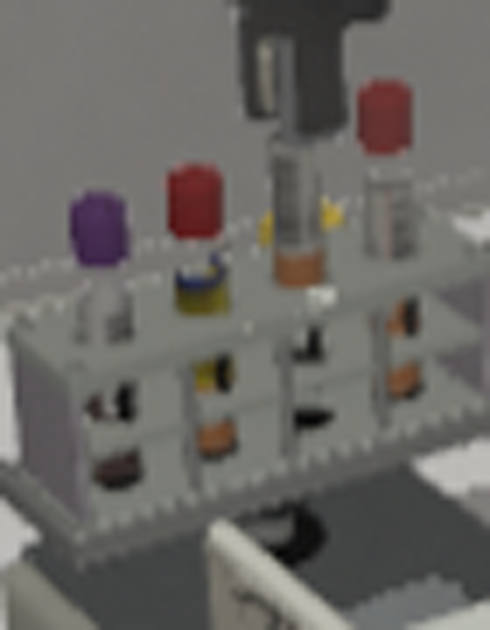

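View pics/side11.png

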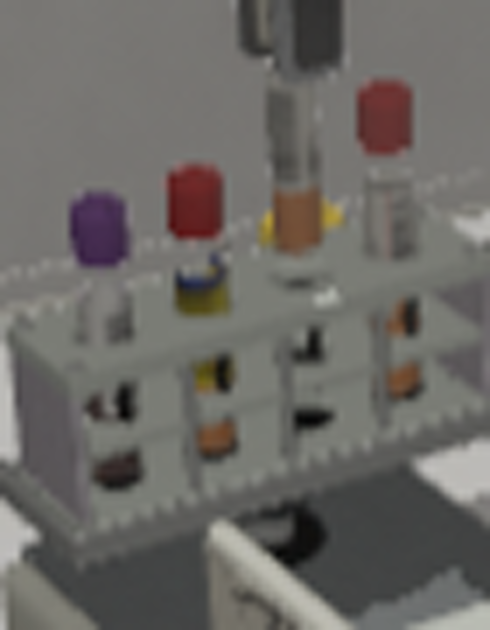

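```bash
python3 - <<'E'
from rob import *
T=np.load("T2.npy")
for z,v in((.182,.03),(.170,.03),(.158,.03),(.148,.025),(.143,.015),(.139,.012),(.135,.012),(.130,.012)):
    h=ctrl.move_linear(np.r_[T,z],vel=v,max_force=6.5)
    s=telemetry.get_state();f=s["wrist_force"];print(h,s["tcp_pos"].round(4),[round(float(a),1) for a in(f[:2]@u,f[:2]@n,f[2])],round(s["t"],2))
    if h or f[2]>8: break
p=viewer.get_image("side");crop(p,"pics/side13.png",235,160,345,270,5)
print(force(3)); st()
E
```

```text
False [ 0.5441 -0.0826  0.1817] [-2.0, 2.0, 0.2] 33.12
False [ 0.5443 -0.0827  0.1697] [-0.8, 2.9, 0.9] 33.67
False [ 0.5445 -0.0829  0.1578] [0.8, 3.1, 0.8] 34.23
False [ 0.544  -0.0829  0.1476] [-0.3, 3.6, 0.0] 34.77
True [ 0.5451 -0.0826  0.144 ] [-1.1, 2.1, 5.9] 35.21
[-0.82467394  1.68452597  6.00124334]
 t 35.31 tcp [ 0.5451 -0.0825  0.1441] w 0.0166
```

View pics/side13.png

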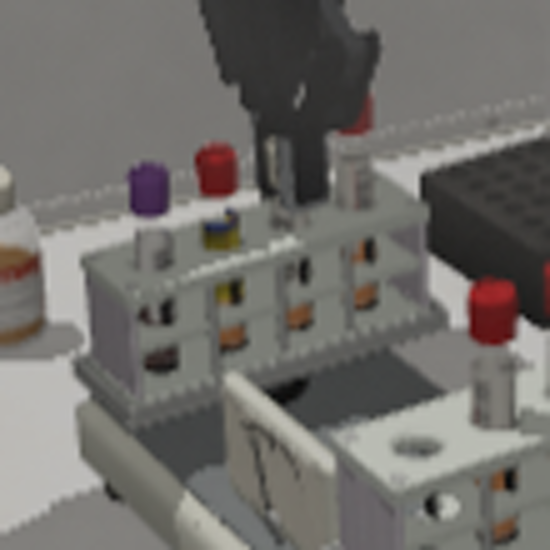

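```bash
python3 - <<'E'
from rob import *
T=np.load("T2.npy")
for z in(.1415,.140,.1385,.137,.1355):
    h=ctrl.move_linear(np.r_[T,z],vel=.01,max_force=4)
    s=telemetry.get_state();f=force(3);print(h,s["tcp_pos"].round(4),f.round(1),round(s["t"],2))
    if f[2]>8.3: break
E
```

```text
True [ 0.5456 -0.0828  0.1436] [-1.6  3.3  7.1] 35.57
True [ 0.5461 -0.0828  0.1433] [-1.5  3.3  9. ] 35.88
```

```bash
python3 - <<'E'
from rob import *
s=st(); q=s["tcp_pos"]
grip(.045); st("open"); print(force(3))
T=np.load("T2.npy")
ctrl.move_linear(np.r_[T,.30],vel=.2)
ctrl.move_linear([.36,-.02,.36],vel=.35)
ctrl.move_ptp(np.array([.17,.42,.40]),rot(1)); ctrl.pause(2); st("aside")
p=viewer.get_image("top");pickle.dump(p,open("d3.pkl","wb"));crop(p,"pics/top14.png",255,200,425,335,4.6)
p2=viewer.get_image("side");crop(p2,"pics/side14.png",225,150,400,335,3.2)
measure(p)
E
```

```text
t 35.92 tcp [ 0.5461 -0.0827  0.1435] w 0.0162
open t 36.31 tcp [ 0.545  -0.0823  0.1415] w 0.0450
[-0.26867139  0.00360295 -0.00874752]
aside t 41.78 tcp [0.17 0.42 0.4 ] w 0.0453
L top z 0.1433 c [ 0.5273 -0.0843] yaw 7.64 LW 0.1478 0.0441
   cap +52.1 mm n 74 xy [ 0.5774 -0.0766] along 50.6 across 0.9
   cap +37.1 mm n 69 xy [ 0.545 -0.081] along 18.0 across 0.9
   cap +41.1 mm n 71 xy [ 0.5103 -0.0858] along -17.1 across 0.7
   cap +41.0 mm n 68 xy [ 0.4776 -0.0901] along -50.1 across 0.8
R top z 0.1430 c [ 0.5561 -0.3016] yaw 7.15 LW 0.1472 0.0447
   cap +52.6 mm n 78 xy [ 0.5726 -0.2982] along 16.8 across 1.3
   cap +52.8 mm n 78 xy [ 0.5388 -0.3025] along -17.2 across 1.2
```

View pics/top14.png

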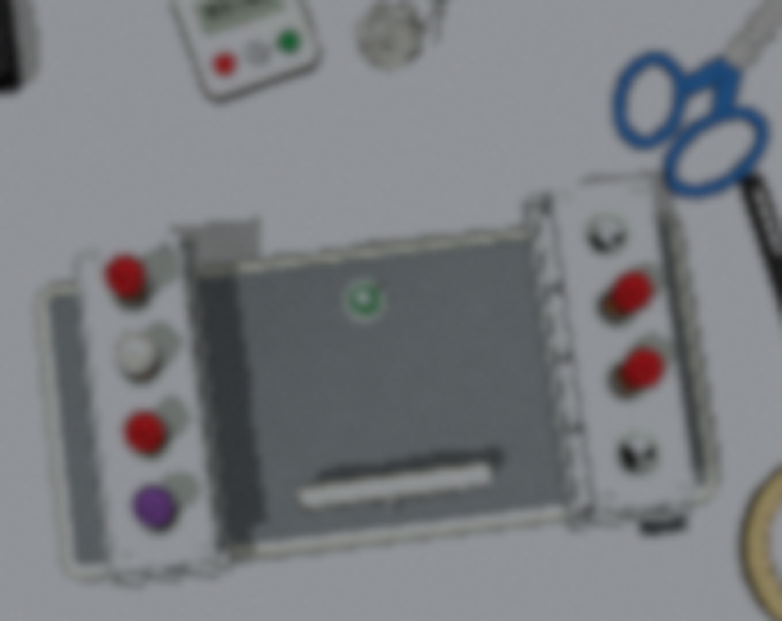

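View pics/side14.png

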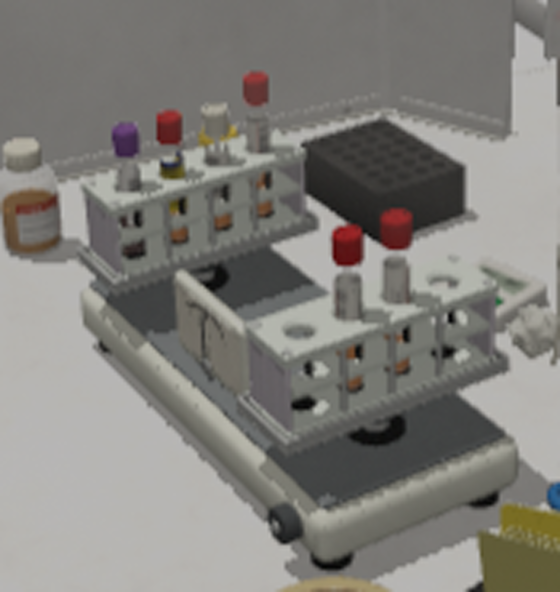

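```bash
python3 -c "
from rig import sign_off
print(sign_off())"
```

```text
the job is handed in; nothing more can be done
None
```

I moved two short tubes from the heavier right carrier into the left one, then signed off at about 42 s of the 69 s allowed. The purple-capped tube went into the bore nearest the robot, and the white-capped tube into the second bore from the far end. The left carrier now holds one long and three short tubes, and the right holds two long ones.

**Pressing home:** each tube was pressed until the force rose sharply at the floor. The purple tube briefly read about 12.3 N, over the 10 N guideline, before settling at 9.4 N. The white tube stayed at or below about 9 N.

**Last checks**, from the top camera after the pans had settled for 2 s:
- **Level:** the carrier tops stand at 143.3 mm (left) and 143.0 mm (right), so each pan is about 0.2 mm from level. The limit is 1.5 mm.
- **Seating:** the moved tubes stand 41.0 and 37.1 mm above the carrier top, compared with 41.4 and 37.6 mm before the move.
- **Carriers and arm:** both carriers are within about 0.3 mm of where they started, and the arm is clear of everything.
- **Bench items:** the pictures showed nothing out of place, but I did not measure the other items' positions.

One reading disagreed slightly: the fit of the right carrier's turn angle changed by about 0.4°. Its tubes hardly moved, so I put that down to noise.

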